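# Queue the sample carriers through the counting gate, urgent one first

### The job

Push the three carriers that hold a capped sample cup through the spring gate of the loading tray into its single-file lane, one at a time, so that the gate swings shut behind each before the next comes: the urgent one with the red cap first, then the two blue ones in either order, the last just far enough for the gate to close behind it. Slide them gently with the fingers, never pinching, lifting or tipping one, and leave the empty carrier on the deck and the things on the bench where they stand. Finish with the hand clear.

Things in the scene. Friction and masses are not known exactly. Their poses are not given: they have to be found in the camera images.
- loading_tray: grey loading tray, fixed to the bench; its upper face (deck and lane floor) is 12 mm above the bench. Origin: on the bench (z = 0) under the middle of the gate; x points down the lane, y across it, z up. All rims and rails stand 8 mm above deck and lane floor, so fingers that push a carrier at 10 to 25 mm above the deck pass over them
- deck_middle (a point): middle of the white deck's surface, where the carriers stand; in the tray's frame the deck reaches from x = -203 to -45 mm and y = -116 to +116 mm inside its rim. From the front rim at x = -45, y = -65 and +65 mm two rails run together at 45 degrees to the gate
- lane_mouth (a point): on the floor in the middle of the gate (x = 0 of the tray), where the lane begins: straight along the tray's +x, 40 mm wide between its rails, 138 mm long. It holds three carriers with 8 mm to spare: with the first against the stop the third has its centre 48 mm from here, and the gate can shut behind a carrier whose centre is more than 40 mm from here
- lane_stop (a point): middle of the end stop's face, on the lane floor, 138 mm past the lane mouth; the stop is 50 mm wide and 20 mm high, with a black sensor on it, its top 48 mm above the bench
- gate (a joint): yellow spring gate at the lane mouth, a flap 26 mm long and 9 mm high on an upright pin beside the -y rail. 0 is shut: it slants into the lane, its tip in mid-lane 13 mm past the mouth. A carrier pushed along +x swings it open (to 1.05 rad, flat against the rail) against a light spring, about 0.3 N; it shuts by itself once the carrier has passed and does not open outward
- carrier_red: black round puck, 36 mm in diameter and 28 mm high (its widest part: push it there), about 60 g, sliding freely, with a clear cup and a RED cap, the urgent sample; 56 mm high in all. Origin: centre of its underside, on the tray's deck, z up. Starts in any of four places on the deck
- carrier_blue_1: black round puck, 36 mm in diameter and 28 mm high (its widest part: push it there), about 60 g, sliding freely, with a clear cup and a BLUE cap; 56 mm high in all. Origin: centre of its underside, on the tray's deck, z up. Starts in any of four places on the deck
- carrier_blue_2: black round puck, 36 mm in diameter and 28 mm high (its widest part: push it there), about 60 g, sliding freely, with a clear cup and a BLUE cap; 56 mm high in all. Origin: centre of its underside, on the tray's deck, z up. Starts in any of four places on the deck
- carrier_empty: black round puck, 36 mm in diameter and 28 mm high (its widest part: push it there), about 60 g, sliding freely, EMPTY, with no cup or cap on its grey clips; stays on the deck; 41 mm high in all. Origin: centre of its underside, on the tray's deck, z up. Starts in any of four places on the deck
- bottle_amber: amber glass bottle with a black cap, 48 mm in diameter, 98 mm high, on the bench beyond the lane. Origin: centre of its underside
- jar_cotton: white jar with a screw lid, 54 mm in diameter, 84 mm high, on the bench beyond the lane. Origin: centre of its underside
- forceps: steel forceps, 120 mm long, 8 mm high, lying on the bench on the near side of the lane. Origin: centre of its underside
Mind the look-alikes: they are no part of the job. Leave any yellow look-alike of the carrier_blue_1 alone.

How it is judged:
On the way, in this order (a step that is already met when the one before it is completed fails the run):
1. the red-capped carrier alone is in the lane and the gate has shut behind it (x of carrier_red in the frame of loading_tray between 0.037 and 0.125 m and y of carrier_red in the frame of loading_tray between -0.006 and 0.006 m and x of each of carrier_blue_1, carrier_blue_2 in the frame of loading_tray below -0.005 m and value of joint gate below 0.15 rad), for 0.2 s.
2. one blue-capped carrier has followed and the gate has shut behind it, the other is still outside (x of carrier_red in the frame of loading_tray between 0.037 and 0.125 m and y of carrier_red in the frame of loading_tray between -0.006 and 0.006 m and value of joint gate below 0.15 rad and ((x of carrier_blue_1 in the frame of loading_tray between 0.037 and 0.125 m and y of carrier_blue_1 in the frame of loading_tray between -0.006 and 0.006 m and x of carrier_blue_2 in the frame of loading_tray below -0.005 m) or (x of carrier_blue_2 in the frame of loading_tray between 0.037 and 0.125 m and y of carrier_blue_2 in the frame of loading_tray between -0.006 and 0.006 m and x of carrier_blue_1 in the frame of loading_tray below -0.005 m))), for 0.2 s.
At the end, for the whole second after the job is handed in: all three capped carriers stand upright and at rest in the lane in single file (centres within 6 mm of its middle line and more than 37 mm past the gate's pin), the red one foremost; the gate is shut behind the last (under 0.15 rad); the empty carrier stands on the deck (x of carrier_red in the frame of loading_tray between 0.037 and 0.125 m and y of carrier_red in the frame of loading_tray between -0.006 and 0.006 m and x of carrier_blue_1 in the frame of loading_tray between 0.037 and 0.125 m and y of carrier_blue_1 in the frame of loading_tray between -0.006 and 0.006 m and x of carrier_blue_2 in the frame of loading_tray between 0.037 and 0.125 m and y of carrier_blue_2 in the frame of loading_tray between -0.006 and 0.006 m and x of carrier_red in the frame of loading_tray above 0.107 m and value of joint gate below 0.15 rad and x of carrier_empty in the frame of loading_tray below -0.06 m and linear speed of each of carrier_red, carrier_blue_1, carrier_blue_2, carrier_empty below 0.02 m/s and angle between each of carrier_red, carrier_blue_1, carrier_blue_2, carrier_empty's own z axis and vertical below 0.1 rad and height (world z) of each of carrier_red, carrier_blue_1, carrier_blue_2, carrier_empty below 0.015 m); the robot touches nothing.
It fails at once if a carrier is lifted more than 6 mm off the tray or falls off it (height (world z) of any of carrier_red, carrier_blue_1, carrier_blue_2, carrier_empty above 0.018 m or height (world z) of any of carrier_red, carrier_blue_1, carrier_blue_2, carrier_empty below 0.006 m).
It fails at once if a carrier is tipped by more than 0.3 rad (angle between any of carrier_red, carrier_blue_1, carrier_blue_2, carrier_empty's own z axis and vertical above 0.3 rad).
It fails at once if a carrier is pinched or pushed with more than 25 N (contact force between the fingers and carrier_red above 25 N or contact force between the fingers and carrier_blue_1 above 25 N or contact force between the fingers and carrier_blue_2 above 25 N or contact force between the fingers and carrier_empty above 25 N).
It fails at once if the empty carrier is shifted by more than 15 mm (distance of carrier_empty from where it was at the start of the episode above 0.015 m).
It fails at once if the bottle, the jar or the forceps is shifted by more than 15 mm (distance of any of bottle_amber, jar_cotton, forceps from where it was at the start of the episode above 0.015 m).
It also fails if it takes over 69 s, if anything falls off the work surface, if the arm or the gripper's body presses on something with over 40 N, if the wrist force passes 120 N, or if a joint passes its speed limit or range.

### The arm

A 6-joint arm with a two-finger parallel gripper is mounted at the origin on a cart in front of the work surface, level with it; the furniture and walls round the work are solid. World frame = base frame: x ahead of the robot, y to its left, z up, the work surface at z = 0. Lengths are in m, angles in rad, forces in N, time in s.
With the tool pointing down it reaches from about 0.4 to 0.825 m from the base axis. Payload 7 kg.
Tool frame: the origin (TCP) lies between the finger pads; the fingertips stand 8 mm ahead of it and the grasp point (between the pads) lies 11 mm behind it (arm.finger_overhang is the distance from the TCP to the fingertips, in m); z points along the fingers, y is the line along which they close (so a half turn about z gives the same grasp; the last joint's range is limited). The gripper opens to 88 mm and grips with 3 to 60 N. Pads are 19 mm wide; open, the fingers measure 130 mm over their backs; the gripper's body (78 mm by 193 mm) begins 47 mm behind the grasp point.
Start: joints at [-1.047, 0.359, 0.012, 0, -1.224, -0.288], TCP at [0.158, -0.656, 0.235] pointing down, gripper open.
Joint ranges: [-3.07, 3.07], [-1.43, 2.12], [-1.02, 1.25], [-3.03, 1.67], [-3.05, -0], [-3.03, 3.03]. Speed limits (rad/s): [2.39, 2.39, 3.01, 3.14, 3.14, 3.14].

### API

Orientations are given as [roll, pitch, yaw] about the fixed x, y, z axes, in that order (R = Rz(yaw) Ry(pitch) Rx(roll)).
In Python, from station import arm gives the robot as it stands.
- The arm moves only by the tool move_arm, never from a script. Its argument "rows" is text: rows parted by semicolons, each of 7 numbers parted by spaces: the turn, a rotation vector about the tool's x, y, z in degrees, then the shift along the tool's x, y, z in m, then the finger opening in m, from 0 to 0.0876. A call has 1 to 8 rows; each row shifts and turns the commanded pose from where the row before left it, along the tool's axes as they then stand; what a row does not reach is not made up. A row lasts 1/8 s, in which the tool goes at most 62.5 mm and 10.7 degrees, less where a joint would pass 70% of its speed; a pose out of reach is approached as far as the arm can. A call is refused whole if a number of a shift passes 0.0625 or a number of a turn 10.7, either way. A call with a gripper value outside its range is refused whole. The fingers move at their own pace and stop on an object; "squeeze" is the grip in N (left out, the last holds). Time passes only in rows, so rows that do not move let the fingers close. It gives the time, the measured TCP pose, the force, the opening and the grip force at its end, in the units of the state.
- arm.get_state(): the state, without advancing time (a new reading comes with each control period).
- arm.grab_frame(name): name is "scene" or "top" or "wrist"; returns (picture, depth): 384x512x3 uint8, blue, green, red; 384x512 float32, m along the optical axis (not along the pixel's ray), 0 where there is no reading.
- arm.camera_model(name): a dict with "mtx" (3x3 intrinsics, pixels), "camera_from_world" (4x4, takes a point from world to camera coordinates); the wrist camera has in their place "mount" (4x4, takes a point from camera to tool coordinates, whose origin is the TCP and whose axes are the flange's). Camera axes: x right, y down, z forward; pixel columns grow to the right and rows downward; lengths in m; the calibration is good to about 2 mm. A picture is of the moment at which its call begins: read the wrist's pose just before it. camera_model takes no time and is no camera call.
- arm.job_done(): hands the job in; it is judged then, once.
The state is a dict: "t": time; "q": joint angles; "qd": joint speeds; "joint_efforts": joint torques, N m; "eef_pos": TCP position; "ee_rot": TCP orientation; "force": force on the tool from outside, world axes, zero at the start; "moment": the same for the moment, N m; "width": finger opening in m; "gripper_force": force on a finger pad.
Only numpy, scipy, OpenCV 4.12 (cv2) and the standard library are available. Lean on these libraries where they do the work, as an engineer would, in place of code of your own. Each camera call takes 0.05 s, during which the arm holds its last target. There are 200 camera calls.

## Working session

There is one attempt and no reset: what is moved stays moved. The work goes in short steps, Python scripts to look and compute and a tool call to move; the robot and the scene stay as the last step left them, time stands still between calls to the robot, and variables do not carry over. Pictures are saved under pics/ and viewed, at most 12 in all, crops included, and the job is handed in when it is done.

Besides the shell and the picture viewer there is one more tool, called after "Call:" by a JSON object that holds its "name" and its "arguments". move_arm: Moves the arm, as the interface text tells. Its arguments: {"type":"object","properties":{"rows":{"type":"string"},"squeeze":{"type":"number"}},"required":["rows"]}

```bash
mkdir -p pics; cat > h.py <<'E'
import numpy as np, cv2
from station import arm
def unproj(name,u,v,z):
    """pixel -> world on plane z (fixed camera)"""
    m=arm.camera_model(name);K=np.array(m["mtx"]);T=np.linalg.inv(np.array(m["camera_from_world"]))
    d=T[:3,:3]@np.linalg.solve(K,[u,v,1.]);o=T[:3,3]
    return o+d*(z-o[2])/d[2]
def proj(name,p):
    m=arm.camera_model(name);c=np.array(m["camera_from_world"])@np.append(p,1);q=np.array(m["mtx"])@c[:3];return q[:2]/q[2]
E
python3 - <<'E'
from h import *
s=arm.get_state();print(s)
for n in("top","scene"):
    p,d=arm.grab_frame(n);cv2.imwrite(f"pics/{n}0.png",cv2.resize(p,None,fx=1.5,fy=1.5,interpolation=cv2.INTER_CUBIC));np.save(f"{n}.npy",d);cv2.imwrite(f"{n}_raw.png",p)
    T=np.linalg.inv(np.array(arm.camera_model(n)["camera_from_world"]));print(n,T.round(3))
E
```

```text
{'t': 0.0, 'q': array([-1.04693060e+00,  3.59390580e-01,  1.10565944e-02, -3.33308665e-04,
       -1.22405766e+00, -2.88099086e-01]), 'qd': array([-5.22856735e-04, -4.38529162e-04,  1.81345078e-04, -7.74898012e-05,
       -6.65719668e-04, -2.49254139e-06]), 'joint_efforts': array([-6.14140981e-05, -5.82718313e+01,  2.93056995e+01,  6.99693963e+00,
        6.89837529e-03, -1.31207166e-04]), 'eef_pos': array([ 0.15753704, -0.65588483,  0.23362231]), 'ee_rot': array([ 3.13997405e+00, -1.52905286e-04, -2.90593940e+00]), 'force': array([0.10717636, 0.138361  , 0.09604066]), 'moment': array([-0.0584426 , -0.01104632, -0.05652865]), 'gripper_force': 0.0, 'width': 0.08795545341984669}
top [[ 0.016 -0.984  0.176  0.343]
 [-1.    -0.014  0.011  0.051]
 [-0.008 -0.176 -0.984  1.019]
 [ 0.     0.     0.     1.   ]]
scene [[-0.549 -0.579  0.603 -0.058]
 [-0.835  0.363 -0.413  0.462]
 [ 0.02  -0.73  -0.683  0.694]
 [ 0.     0.     0.     1.   ]]
```

View pics/top0.png

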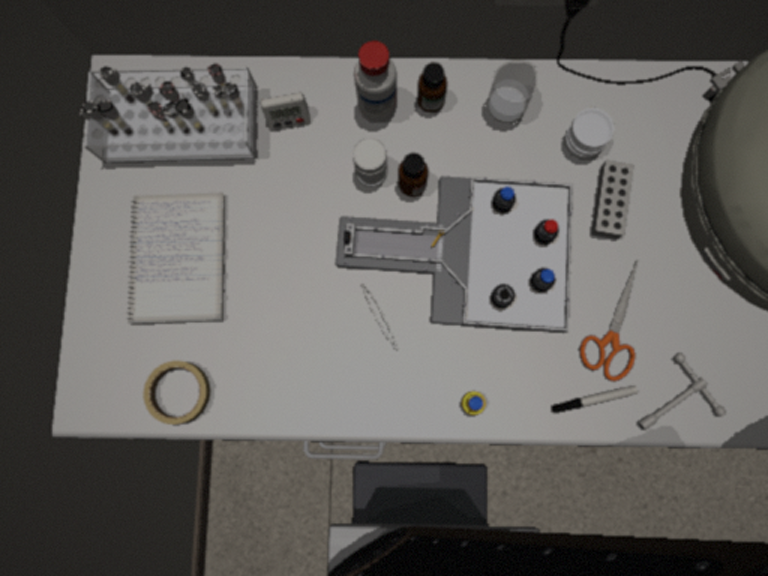

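View pics/scene0.png

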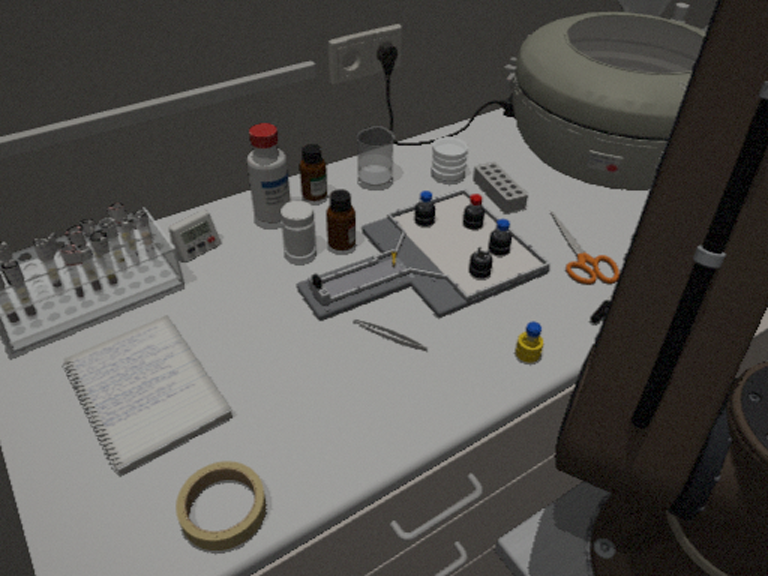

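Top view (1.5× pixels): the red cap is at (547,230). The deck blues are at (504,198) and (543,279), and the empty carrier is at (503,295). The yellow puck with a blue cap at (474,403) is on the bench, so it's the look-alike and stays out of this. The bottle is at (412,178), the jar at (370,160), the forceps at (380,318). I'll confirm with an enlarged crop.

```bash
python3 - <<'E'
from h import *
p=cv2.imread("top_raw.png")
c=p[105:225,220:390];cv2.imwrite("pics/crop1.png",cv2.resize(c,None,fx=4.7,fy=4.7,interpolation=cv2.INTER_CUBIC))
E
```

```text
(no output)
```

View pics/crop1.png

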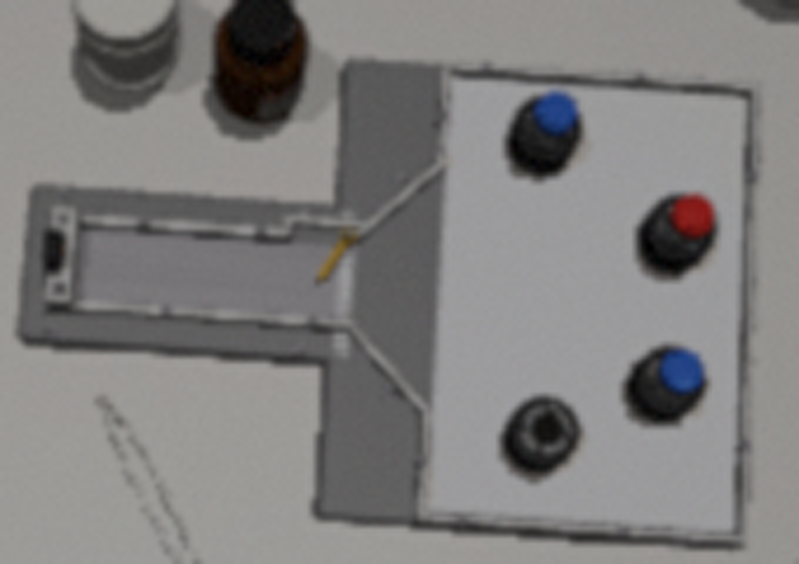

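The crop confirms it: red cap at (692,215), deck blues with black pucks at (556,111) and (682,370), and the capless empty with its ring at (545,425). The lane runs left, with the stop face at column ~76 and the gate at (337,257).

```bash
cat >> h.py <<'E'
from scipy.optimize import least_squares
def crop(c): return np.array([c[0]/4.7+220-.4,c[1]/4.7+105-.4])
E
python3 - <<'E'
from h import *
W=[(450,74),(748,94),(738,533),(426,514),(350,222),(345,325),(78,226),(76,305)]
T=np.array([(-45,-116),(-203,-116),(-203,116),(-45,116),(0,-20),(0,20),(138,-20),(138,20)])/1000
P=np.array([unproj("top",*crop(c),0.012)[:2] for c in W])
f=lambda q:((T@np.array([[np.cos(q[2]),np.sin(q[2])],[-np.sin(q[2]),np.cos(q[2])]])+q[:2])-P).ravel()
r=least_squares(f,[.6,0,1.57]);print(r.x,(r.fun*1000).round(1).reshape(-1,2).tolist())
q=r.x;R=np.array([[np.cos(q[2]),-np.sin(q[2])],[np.sin(q[2]),np.cos(q[2])]])
np.save("tray.npy",q)
for n,c,z in [("red",(692,215),.068),("b1",(556,111),.068),("b2",(682,370),.068),("empty",(546,430),.05),("bottle",(262,28),.098),("jar",(128,5),.084)]:
    w=unproj("top",*crop(c),z)[:2];print(n,w.round(4),((w-q[:2])@R*1000).round(1))
# base outline estimate of pucks: bottom edge centre
for n,c in [("red",(676,236)),("b1",(543,136)),("b2",(665,386)),("e",(541,437))]:
    w=unproj("top",*crop(c),.028)[:2];print(n,((w-q[:2])@R*1000).round(1))
w=unproj("scene",275/1.5,0,0)
m=arm.camera_model("wrist");print(np.array(m["mount"]).round(3),np.array(m["mtx"]).round(0))
E
```

```text
[ 0.58287152 -0.00902725  1.51540905] [[1.8, 1.9], [1.9, -1.0], [-0.2, -0.3], [1.4, 1.4], [-11.1, 0.2], [3.3, 0.0], [0.6, -2.3], [2.4, 0.1]]
red [ 0.6047 -0.1732] [-162.7  -30.8]
b1 [ 0.6565 -0.1079] [-94.6 -79. ]
b2 [ 0.5278 -0.1663] [-160.1   46.3]
empty [ 0.5006 -0.1036] [-99.   76.9]
bottle [0.6863 0.0375] [  52.2 -100.7]
jar [0.7025 0.1029] [ 118.3 -113.2]
red [-163.7  -30.8]
b1 [-94.5 -78.8]
b2 [-160.6   46.7]
e [-100.    76.8]
[[-0.    -0.956 -0.295  0.08 ]
 [ 1.    -0.     0.    -0.   ]
 [-0.    -0.295  0.956 -0.149]
 [ 0.     0.     0.     1.   ]] [[281.   0. 252.]
 [  0. 281. 196.]
 [  0.   0.   1.]]
```

```bash
cat >> h.py <<'E'
def tray():
    q=np.load("tray.npy");c,s=np.cos(q[2]),np.sin(q[2]);return q,np.array([[c,-s],[s,c]])
def pose():
    q,R=tray();s=arm.get_state();p=s["eef_pos"];t=(p[:2]-q[:2])@R*1000
    return t,p[2],np.rad2deg(s["ee_rot"][2]-q[2])+180,s
def puck(x,y,phi,w=26,gap=0):
    d=9.5+np.sqrt(324-w*w/4)+gap;a=np.deg2rad(phi);return x-d*np.cos(a),y-d*np.sin(a)
def plan(wps):
    """wps: (x,y mm tray, z m, phi deg): tool-frame turn then shift per waypoint"""
    t,z,ph,s=pose();ph=(ph+180)%360-180;print("now",t.round(1),round(z,4),round(ph,1),"t",s["t"],"w",round(s["width"],4),"F",s["force"].round(1))
    for x,y,zz,p in wps:
        d=np.array([x,y])-t;a=np.deg2rad(p+180);ex=np.array([np.cos(a),np.sin(a)]);ey=np.array([np.sin(a),-np.cos(a)])
        print("turn",round(ph-p,1),"shift",(d@ex).round(1),(d@ey).round(1),round((z-zz)*1000,1));t=np.array([x,y]);z=zz;ph=p
E
python3 - <<'E'
from h import *
W=[(450,74),(748,94),(738,533),(426,514),(345,325),(78,226),(76,305)]
T=np.array([(-45,-116),(-203,-116),(-203,116),(-45,116),(0,20),(138,-20),(138,20)])/1000
P=np.array([unproj("top",*crop(c),0.012)[:2] for c in W])
f=lambda q:((T@np.array([[np.cos(q[2]),np.sin(q[2])],[-np.sin(q[2]),np.cos(q[2])]])+q[:2])-P).ravel()
q=least_squares(f,[.6,0,1.57]).x;print(q);np.save("tray.npy",q);R=tray()[1]
print((f(q)*1000).round(1).reshape(-1,2).tolist())
for n,c in [("red",(692,215)),("b1",(556,111)),("b2",(682,370)),("empty",(546,430))]:
    w=unproj("top",*crop(c),.05 if n=="empty" else .068)[:2];print(n,((w-q[:2])@R*1000).round(1))
a=puck(-162,-31,0,gap=14)
plan([(*a,.13,0),(*a,.033,0)])
E
```

```text
[ 0.58122275 -0.00899341  1.51737292]
[[0.2, 2.1], [0.7, -0.7], [-1.4, -0.5], [-0.2, 1.2], [1.6, 0.0], [-1.3, -2.2], [0.5, 0.1]]
red [-162.7  -32.2]
b1 [-94.7 -80.5]
b2 [-160.    44.9]
empty [-98.8  75.4]
now [-668.6  388.5] 0.2337 -73.4 t 0.1 w 0.0875 F [ 0.4  0.5 -0. ]
turn -73.4 shift -470.7 -419.5 103.7
turn 0 shift 0.0 0.0 97.0
```

```bash
python3 - <<'E'
from h import *
q,R=tray();w=(np.array([.40,-.28])-q[:2])@R*1000
a=puck(-162.5,-32,0,gap=14)
plan([(*w,.234,0),(*a,.14,0),(*a,.033,0)])
E
```

```text
now [-668.6  388.5] 0.2337 -73.4 t 0.1 w 0.0875 F [ 0.4  0.5 -0. ]
turn -73.4 shift -388.3 -222.0 -0.3
turn 0 shift -81.8 -198.5 94.0
turn 0 shift 0.0 0.0 107.0
```

Call:
{"name": "move_arm", "arguments": {"rows": "0 0 -10.5 0 0 0 0.026; 0 0 -10.5 0 0 0 0.026; 0 0 -10.5 0 0 0 0.026; 0 0 -10.5 0 0 0 0.026; 0 0 -10.5 0 0 0 0.026; 0 0 -10.5 0 0 0 0.026; 0 0 -10.4 0 0 0 0.026"}}

```text
t: 0.98
eef_pos: [0.1576, -0.656, 0.234]
ee_rot: [3.141, 0.001, -1.619]
force: [-0.7, 0.2, -0.2]
width: 0.0273
gripper_force: 0.0
```

Call:
{"name": "move_arm", "arguments": {"rows": "0 0 0 -0.0485 -0.0278 0 0.026; 0 0 0 -0.0485 -0.0278 0 0.026; 0 0 0 -0.0485 -0.0278 0 0.026; 0 0 0 -0.0485 -0.0278 0 0.026; 0 0 0 -0.0485 -0.0278 0 0.026; 0 0 0 -0.0485 -0.0278 0 0.026; 0 0 0 -0.0485 -0.0278 0 0.026; 0 0 0 -0.0485 -0.0278 0 0.026"}}

```text
t: 1.98
eef_pos: [0.4012, -0.2791, 0.2345]
ee_rot: [-3.142, 0.0, -1.625]
force: [1.2, 0.0, -0.2]
width: 0.0259
gripper_force: 0.0
```

Call:
{"name": "move_arm", "arguments": {"rows": "0 0 0 -0.016 -0.040 0.019 0.026; 0 0 0 -0.016 -0.040 0.019 0.026; 0 0 0 -0.016 -0.040 0.019 0.026; 0 0 0 -0.016 -0.040 0.019 0.026; 0 0 0 -0.016 -0.038 0.018 0.026; 0 0 0 0 0 0 0.026"}}

```text
t: 2.72
eef_pos: [0.6036, -0.2104, 0.1375]
ee_rot: [3.137, 0.0, -1.623]
force: [-0.2, -0.1, -0.1]
width: 0.026
gripper_force: 0.0
```

```bash
python3 - <<'E'
from h import *
a=puck(-162.5,-32,0,gap=14)
plan([(*a,.14,0),(*a,.033,0)])
E
```

```text
now [-199.9  -33.1] 0.1375 0.1 t 2.725 w 0.026 F [-0.2 -0.1 -0.1]
turn 0.1 shift -1.5 1.1 -2.5
turn 0 shift 0.0 0.0 107.0
```

Call:
{"name": "move_arm", "arguments": {"rows": "0 0 0 0 0.001 0.030 0.026; 0 0 0 0 0 0.030 0.026; 0 0 0 0 0 0.025 0.026; 0 0 0 0 0 0.020 0.026; 0 0 0 0 0 0 0.026"}}

```text
t: 3.35
eef_pos: [0.5999, -0.2117, 0.0343]
ee_rot: [3.138, 0.0, -1.625]
force: [0.2, -0.7, -0.1]
width: 0.0259
gripper_force: 0.0
```

```bash
python3 - <<'E'
from h import *
plan([])
p,d=arm.grab_frame("wrist");cv2.imwrite("pics/w1.png",p)
E
```

```text
now [-201.5  -29.5] 0.0343 -0.1 t 3.35 w 0.0259 F [ 0.2 -0.7 -0.1]
```

View pics/w1.png

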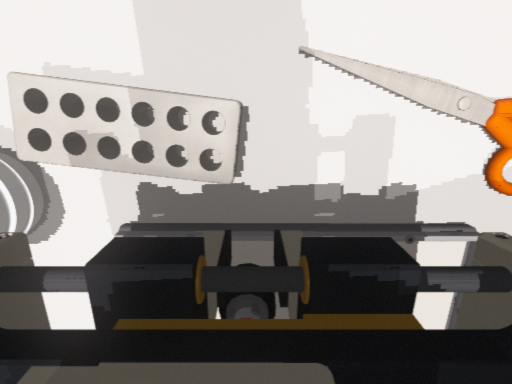

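The wrist view shows the red puck at (247,310), between the two fingertips (centre ≈253), so the fork is aligned. Starting to push.

Call:
{"name": "move_arm", "arguments": {"rows": "0 0 0 -0.007 -0.0025 0.001 0.026; 0 0 0 -0.005 0 0 0.026; 0 0 0 -0.005 0 0 0.026; 0 0 0 -0.008 0.002 0 0.026; 0 0 0 -0.008 0.002 0 0.026; 0 0 0 -0.008 0.002 0 0.026; 0 0 0 -0.008 0.002 0 0.026; 0 0 0 -0.008 0.002 0 0.026"}}

```text
t: 4.4
eef_pos: [0.5972, -0.1538, 0.0347]
ee_rot: [-3.141, -0.0, -1.625]
force: [0.1, -1.3, 2.0]
width: 0.0259
gripper_force: 0.9
```

Call:
{"name": "move_arm", "arguments": {"rows": "0 0 0 -0.008 0.0025 0 0.026; 0 0 0 -0.008 0.0025 0 0.026; 0 0 0 -0.008 0.0025 0 0.026; 0 0 0 -0.008 0.0025 0 0.026; 0 0 0 -0.008 0.0025 0 0.026; 0 0 0 -0.008 0.0025 0 0.026; 0 0 0 -0.006 0.002 0 0.026; 0 0 0 -0.003 0.001 0 0.026"}}

```text
t: 5.4
eef_pos: [0.5822, -0.096, 0.0346]
ee_rot: [3.142, 0.0, -1.624]
force: [0.1, -2.3, 0.9]
width: 0.0259
gripper_force: 1.0
```

```bash
python3 - <<'E'
from h import *
plan([])
p,d=arm.grab_frame("scene");cv2.imwrite("pics/s1.png",cv2.resize(p[100:230,180:400],None,fx=3.5,fy=3.5,interpolation=cv2.INTER_CUBIC))
E
```

```text
now [-86.8  -5.7] 0.0346 -0.0 t 5.4 w 0.0259 F [ 0.1 -2.3  0.9]
```

View pics/s1.png

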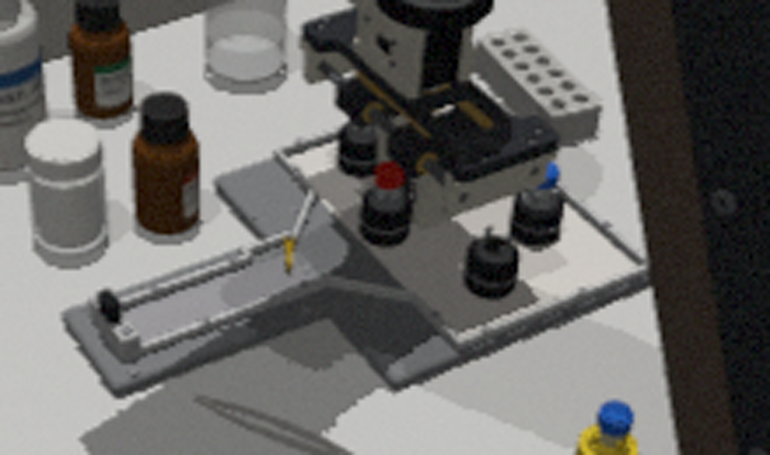

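Red is upright in the fork near the gate axis, and nothing else has been disturbed. Next I back off, turn the fork to −28° so the gripper body clears the bottle, then re-engage.

```bash
python3 - <<'E'
from h import *
plan([(*puck(-64.7,-5.7,0,gap=16),.0335,0),(*puck(-64.7,-5.7,-28,w=30,gap=8),.0335,-28),(*puck(-64.7,-5.7,-28,w=30),.0335,-28),(*puck(-15,0,-28,w=30),.0335,-28),(*puck(43,0,-28,w=30),.0335,-28)])
E
```

```text
now [-86.6  -5.6] 0.0346 -0.0 t 5.45 w 0.0261 F [0.1 0.2 0.8]
turn -0.0 shift 16.0 -0.1 1.1
turn 28 shift -6.1 17.8 0.0
turn 0 shift -8.0 -0.0 0.0
turn 0 shift -41.2 28.4 0.0
turn 0 shift -51.2 27.2 0.0
```

Call:
{"name": "move_arm", "arguments": {"rows": "0 0 0 0.016 0 0.001 0.026; 0 0 9.5 0 0 0 0.030; 0 0 9.5 0 0 0 0.030; 0 0 9 0 0 0 0.030; 0 0 0 -0.003 0.009 0 0.030; 0 0 0 -0.003 0.009 0 0.030; 0 0 0 -0.004 0 0 0.030; 0 0 0 -0.004 0 0 0.030"}}

```text
t: 6.45
eef_pos: [0.5737, -0.0906, 0.0338]
ee_rot: [-3.141, 0.0, -2.112]
force: [0.4, -0.7, 1.2]
width: 0.0302
gripper_force: 0.3
```

```bash
python3 - <<'E'
from h import *
plan([(*puck(-15,0,-28,w=30),.0335,-28),(*puck(43,0,-28,w=30),.0335,-28)])
E
```

```text
now [-81.9   3.2] 0.0338 -27.9 t 6.45 w 0.0302 F [ 0.4 -0.7  1.2]
turn 0.1 shift -41.1 28.6 0.3
turn 0 shift -51.2 27.2 0.0
```

Call:
{"name": "move_arm", "arguments": {"rows": "0 0 0 -0.0058 0.0041 0 0.030; 0 0 0 -0.0058 0.0041 0 0.030; 0 0 0 -0.0059 0.0041 0 0.030; 0 0 0 -0.0059 0.0041 0 0.030; 0 0 0 -0.0059 0.0041 0 0.030; 0 0 0 -0.0059 0.0041 0 0.030; 0 0 0 -0.0059 0.0040 0 0.030; 0 0 0 0 0 0 0.030"}}

```text
t: 7.45
eef_pos: [0.5699, -0.0404, 0.0335]
ee_rot: [3.141, 0.0, -2.113]
force: [0.3, 0.0, -0.8]
width: 0.0301
gripper_force: 0.0
```

```bash
python3 - <<'E'
from h import *
plan([(*puck(43,0,-28,w=30),.0335,-28)])
p,d=arm.grab_frame("scene");cv2.imwrite("pics/s2.png",cv2.resize(p[100:230,180:400],None,fx=3.5,fy=3.5,interpolation=cv2.INTER_CUBIC))
E
```

```text
now [-32.    9.6] 0.0335 -28.0 t 7.45 w 0.0301 F [ 0.3  0.  -0.8]
turn 0.0 shift -51.3 26.8 -0.0
```

View pics/s2.png

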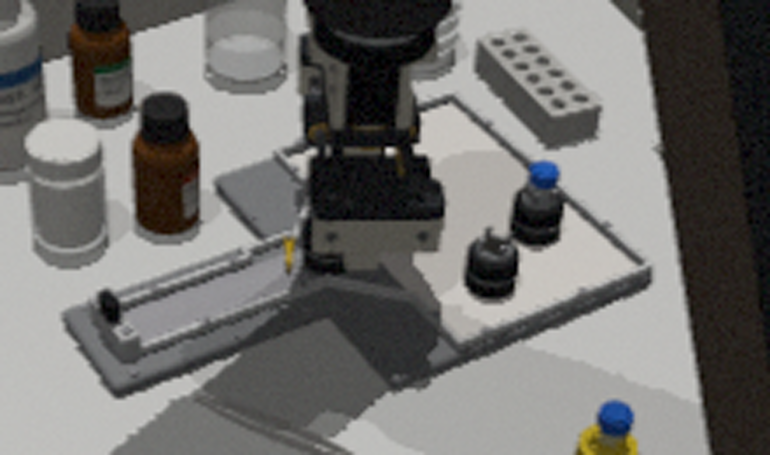

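The hand hides red, but it's sitting at the lane mouth as expected, and the blue and empty carriers haven't moved. Pushing into the lane.

Call:
{"name": "move_arm", "arguments": {"rows": "0 0 0 -0.0064 0.0034 0 0.030; 0 0 0 -0.0064 0.0034 0 0.030; 0 0 0 -0.0064 0.0034 0 0.030; 0 0 0 -0.0064 0.0034 0 0.030; 0 0 0 -0.0064 0.0034 0 0.030; 0 0 0 -0.0064 0.0034 0 0.030; 0 0 0 -0.0064 0.0034 0 0.030; 0 0 0 -0.0064 0.0034 0 0.030"}}

```text
t: 8.5
eef_pos: [0.5733, 0.0173, 0.0335]
ee_rot: [-3.142, 0.0, -2.113]
force: [0.9, -0.1, -0.1]
width: 0.0301
gripper_force: 0.3
```

```bash
python3 - <<'E'
from h import *
plan([(*puck(43,0,-28,w=30),.0335,-28)])
p,d=arm.grab_frame("scene");cv2.imwrite("pics/s3.png",cv2.resize(p[120:230,180:310],None,fx=5,fy=5,interpolation=cv2.INTER_CUBIC))
E
```

```text
now [25.9  9.4] 0.0335 -28.0 t 8.5 w 0.0301 F [ 0.9 -0.1 -0.1]
turn -0.0 shift -0.1 -0.2 0.0
```

View pics/s3.png

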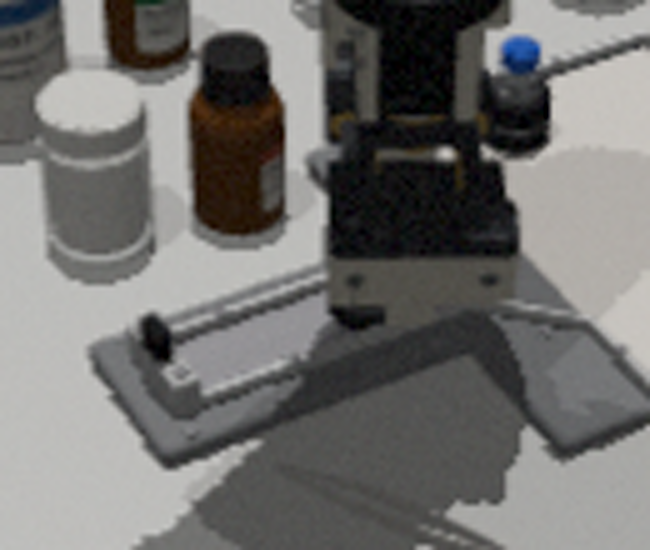

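Call:
{"name": "move_arm", "arguments": {"rows": "0 0 0 -0.0044 0.0023 0 0.030; 0 0 0 0 0 0 0.030; 0 0 0 0.018 -0.0095 0 0.030; 0 0 0 0.036 -0.019 -0.01 0.030; 0 0 0 0.036 -0.019 -0.05 0.030; 0 0 0 0.01 -0.005 -0.05 0.030; 0 0 0 0 0 0 0.026"}}

```text
t: 9.43
eef_pos: [0.569, -0.0918, 0.1464]
ee_rot: [-3.135, 0.004, -2.115]
force: [0.3, 0.8, -1.3]
width: 0.0268
gripper_force: 0.0
```

```bash
python3 - <<'E'
from h import *
plan([(*puck(-94.5,-80,60,gap=12),.14,60),(*puck(-94.5,-80,60,gap=12),.0335,60),(*puck(-94.5,-80,60),.0335,60),(*puck(-50,-3,60),.0335,60)])
p,d=arm.grab_frame("top");cv2.imwrite("pics/t3.png",cv2.resize(p[105:225,220:390],None,fx=4.7,fy=4.7,interpolation=cv2.INTER_CUBIC))
E
```

```text
now [-83.3   7.8] 0.1464 -28.1 t 9.425 w 0.0268 F [ 0.3  0.8 -1.3]
turn -88.1 shift 115.5 -34.2 6.4
turn 0 shift 0.0 0.0 106.5
turn 0 shift -12.0 0.0 0.0
turn 0 shift -88.9 -0.0 0.0
```

View pics/t3.png

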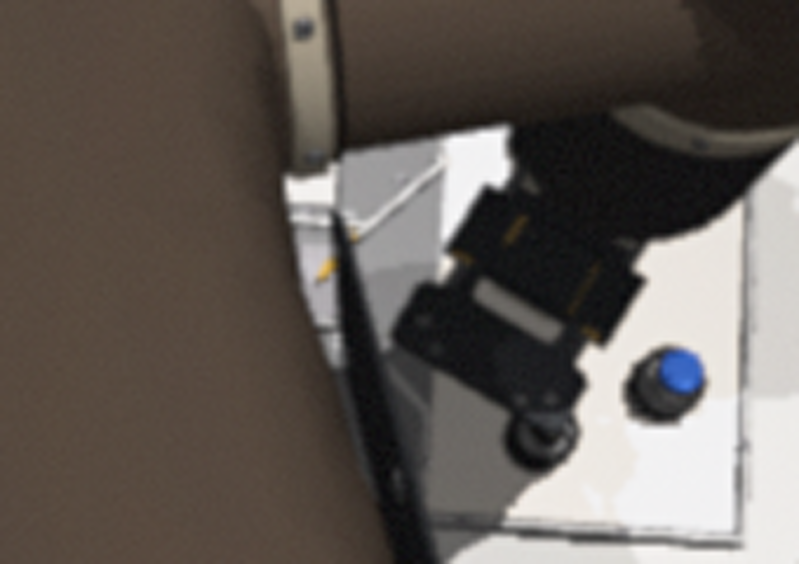

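The gate is shut again, tip at about (325,270) as before, and the second blue and the empty are where they were. Going to the blue at (-95,-80).

Call:
{"name": "move_arm", "arguments": {"rows": "0 0 -10.5 0 0 0 0.026; 0 0 -10.5 0 0 0 0.026; 0 0 -10.5 0 0 0 0.026; 0 0 -10.5 0 0 0 0.026; 0 0 -10.5 0 0 0 0.026; 0 0 -10.5 0 0 0 0.026; 0 0 -10.5 0 0 0 0.026; 0 0 -10.5 0 0 0 0.026"}}

```text
t: 10.48
eef_pos: [0.5659, -0.0901, 0.1406]
ee_rot: [3.14, 0.002, -0.641]
force: [0.1, 0.2, 0.1]
width: 0.0256
gripper_force: 0.0
```

Call:
{"name": "move_arm", "arguments": {"rows": "0 0 -4.1 0.038 -0.011 0 0.026; 0 0 0 0.038 -0.011 0 0.026; 0 0 0 0.0395 -0.012 0.006 0.026; 0 0 0 0 0 0 0.026"}}

```text
t: 10.98
eef_pos: [0.682, -0.1279, 0.1325]
ee_rot: [3.139, 0.003, -0.577]
force: [-1.4, 0.5, -1.0]
width: 0.0258
gripper_force: 0.0
```

```bash
python3 - <<'E'
from h import *
plan([(*puck(-94.5,-80,60,gap=12),.14,60),(*puck(-94.5,-80,60,gap=12),.0335,60),(*puck(-94.5,-80,60),.0335,60),(*puck(-50,-3,60),.0335,60)])
E
```

```text
now [-113.3 -106.9] 0.1325 60.0 t 10.975 w 0.0258 F [-1.4  0.5 -1. ]
turn 0.0 shift 1.2 -2.8 -7.5
turn 0 shift 0.0 0.0 106.5
turn 0 shift -12.0 0.0 0.0
turn 0 shift -88.9 -0.0 0.0
```

Call:
{"name": "move_arm", "arguments": {"rows": "0 0 0 0.003 -0.002 0.020 0.026; 0 0 0 0 0 0.030 0.026; 0 0 0 0 0 0.029 0.026; 0 0 0 0 0 0.020 0.026; 0 0 0 0 0 0 0.026"}}

```text
t: 11.6
eef_pos: [0.6832, -0.1267, 0.0348]
ee_rot: [3.139, 0.003, -0.576]
force: [0.2, 0.3, 0.0]
width: 0.0259
gripper_force: 0.0
```

```bash
python3 - <<'E'
from h import *
plan([(*puck(-94.5,-80,60),.0335,60),(*puck(-50,-3,60),.0335,60)])
E
```

```text
now [-112.1 -108.1] 0.0348 60.1 t 11.6 w 0.0259 F [0.2 0.3 0. ]
turn 0.1 shift -11.2 -1.2 1.3
turn 0 shift -88.9 -0.0 0.0
```

Call:
{"name": "move_arm", "arguments": {"rows": "0 0 0 -0.004 -0.0012 0.001 0.026; 0 0 0 -0.004 0 0 0.026; 0 0 0 -0.004 0 0 0.026; 0 0 0 -0.008 0 0 0.026; 0 0 0 -0.008 0 0 0.026; 0 0 0 -0.008 0 0 0.026; 0 0 0 -0.008 0 0 0.026; 0 0 0 -0.008 0 0 0.026"}}

```text
t: 12.6
eef_pos: [0.6418, -0.0971, 0.0363]
ee_rot: [-3.141, -0.001, -0.576]
force: [0.6, -1.5, 2.8]
width: 0.0259
gripper_force: 1.2
```

Call:
{"name": "move_arm", "arguments": {"rows": "0 0 0 -0.008 0 0 0.026; 0 0 0 -0.008 0 0 0.026; 0 0 0 -0.008 0 0 0.026; 0 0 0 -0.008 0 0 0.026; 0 0 0 -0.008 0 0 0.026; 0 0 0 -0.005 0 0 0.026; 0 0 0 -0.003 0 0 0.026; 0 0 0 0 0 0 0.026"}}

```text
t: 13.6
eef_pos: [0.6014, -0.0711, 0.0359]
ee_rot: [3.141, 0.001, -0.576]
force: [0.5, 0.5, 0.8]
width: 0.0258
gripper_force: 0.7
```

```bash
python3 - <<'E'
from h import *
t=pose();a=np.deg2rad(t[2]);c=t[0]+22*np.array([np.cos(a),np.sin(a)]);print("puck",c.round(1))
plan([(*puck(*c,60,gap=25),.0335,60),(*puck(*c,60,gap=25),.14,60),(*puck(*c,-28,30,gap=18),.14,-28),(*puck(*c,-28,w=30,gap=8),.0335,-28),(*puck(*c,-28,w=30),.0335,-28),(*puck(-15,0,-28,w=30),.0335,-28),(*puck(43,0,-28,w=30),.0335,-28)])
p,d=arm.grab_frame("scene");cv2.imwrite("pics/s4.png",cv2.resize(p[100:230,180:400],None,fx=3.5,fy=3.5,interpolation=cv2.INTER_CUBIC))
E
```

```text
puck [-50.   -4.4]
now [-61.  -23.4] 0.0359 60.1 t 13.6 w 0.0258 F [0.5 0.5 0.8]
turn 0.1 shift 24.9 0.0 2.4
turn 0 shift 0.0 0.0 -106.5
turn 88 shift 35.8 46.9 0.0
turn 0 shift -10.0 0.0 106.5
turn 0 shift -8.0 -0.0 0.0
turn 0 shift -28.9 20.3 0.0
turn 0 shift -51.2 27.2 0.0
```

View pics/s4.png

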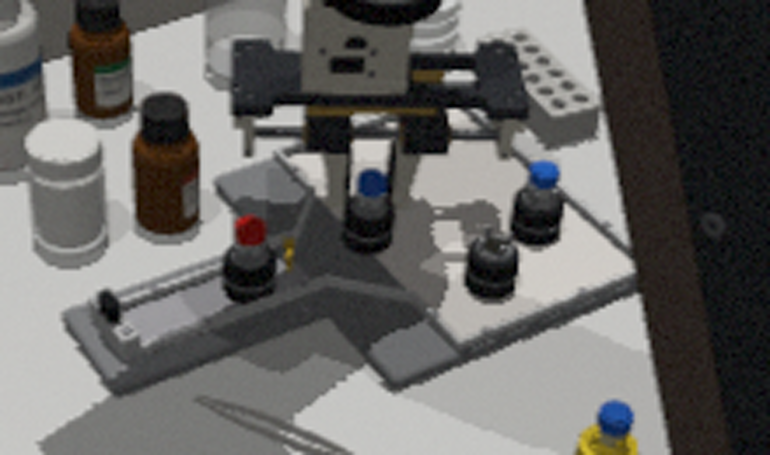

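Red (250,260) is in the lane with the gate shut behind it, and blue 1 (370,225) stands before the mouth. Re-engaging at −28°.

Call:
{"name": "move_arm", "arguments": {"rows": "0 0 0 0.010 0 0 0.026; 0 0 0 0.015 0 0 0.026; 0 0 0 0 0 -0.040 0.028; 0 0 0 0 0 -0.040 0.030; 0 0 10 0 0 0 0.030; 0 0 10 0 0 0 0.030; 0 0 10 0 0 0 0.030; 0 0 10 0 0 0 0.030"}}

```text
t: 14.65
eef_pos: [0.6233, -0.0856, 0.1157]
ee_rot: [3.141, 0.0, -1.28]
force: [-0.6, 0.7, 0.3]
width: 0.0297
gripper_force: 0.0
```

Call:
{"name": "move_arm", "arguments": {"rows": "0 0 10 0 0 0 0.030; 0 0 10 0 0 0 0.030; 0 0 10 0 0 0 0.030; 0 0 9 0 0 0 0.030; 0 0 9 0 0 0 0.030; 0 0 0 0.018 0.024 0 0.030; 0 0 0 0.018 0.023 0 0.030; 0 0 0 0 0 0 0.030"}}

```text
t: 15.65
eef_pos: [0.5628, -0.0924, 0.1161]
ee_rot: [3.141, -0.0, -2.113]
force: [1.4, 0.1, 0.1]
width: 0.0299
gripper_force: 0.0
```

```bash
python3 - <<'E'
from h import *
c=(-50,-4.4)
plan([(*puck(*c,-28,30,gap=14),.11,-28),(*puck(*c,-28,w=30,gap=14),.0335,-28),(*puck(*c,-28,w=30),.0335,-28),(*puck(-15,0,-28,w=30),.0335,-28),(*puck(43,0,-28,w=30),.0335,-28)])
E
```

```text
now [-84.3  14. ] 0.1161 -28.0 t 15.65 w 0.0299 F [1.4 0.1 0.1]
turn 0.0 shift -5.4 -0.2 6.1
turn 0 shift 0.0 0.0 76.5
turn 0 shift -14.0 -0.0 0.0
turn 0 shift -28.8 20.3 0.0
turn 0 shift -51.2 27.2 0.0
```

Descend, engage, then push to the mouth.

Call:
{"name": "move_arm", "arguments": {"rows": "0 0 0 0 0 0.027 0.030; 0 0 0 0 0 0.030 0.030; 0 0 0 0 0 0.0255 0.030; 0 0 0 0 0 0 0.030; 0 0 0 -0.006 0 0 0.030; 0 0 0 -0.005 0 0 0.030; 0 0 0 -0.004 0 0 0.030; 0 0 0 -0.004 0 0 0.030"}}

```text
t: 16.65
eef_pos: [0.574, -0.0749, 0.0341]
ee_rot: [-3.141, 0.0, -2.111]
force: [0.7, -1.4, 0.7]
width: 0.0298
gripper_force: 0.5
```

```bash
python3 - <<'E'
from h import *
plan([(*puck(-15,0,-28,w=30),.0335,-28),(*puck(46,0,-28,w=30),.0335,-28)])
E
```

```text
now [-66.2   3.7] 0.0341 -27.9 t 16.65 w 0.0298 F [ 0.7 -1.4  0.7]
turn 0.1 shift -27.5 20.8 0.6
turn 0 shift -53.9 28.6 0.0
```

Call:
{"name": "move_arm", "arguments": {"rows": "0 0 0 -0.0055 0.0042 0 0.030; 0 0 0 -0.0055 0.0042 0 0.030; 0 0 0 -0.0055 0.0042 0 0.030; 0 0 0 -0.0055 0.0042 0 0.030; 0 0 0 -0.0055 0.0041 0 0.030; 0 0 0 -0.006 0.0032 0 0.030; 0 0 0 -0.006 0.0032 0 0.030; 0 0 0 -0.006 0.0032 0 0.030"}}

```text
t: 17.65
eef_pos: [0.5708, -0.0202, 0.0335]
ee_rot: [3.141, -0.0, -2.112]
force: [-0.4, -3.5, 2.6]
width: 0.0296
gripper_force: 1.5
```

```bash
python3 - <<'E'
from h import *
plan([(*puck(47,0,-28,w=30),.0335,-28)])
E
```

```text
now [-11.8   9.8] 0.0335 -27.9 t 17.65 w 0.0296 F [-0.4 -3.5  2.6]
turn 0.1 shift -37.0 19.0 0.0
```

Call:
{"name": "move_arm", "arguments": {"rows": "0 0 0 -0.0053 0.0027 0 0.030; 0 0 0 -0.0053 0.0027 0 0.030; 0 0 0 -0.0053 0.0027 0 0.030; 0 0 0 -0.0053 0.0027 0 0.030; 0 0 0 -0.0053 0.0027 0 0.030; 0 0 0 -0.0053 0.0027 0 0.030; 0 0 0 -0.0053 0.0027 0 0.030; 0 0 0 0 0 0 0.030"}}

```text
t: 18.65
eef_pos: [0.574, 0.0217, 0.0334]
ee_rot: [3.142, 0.001, -2.111]
force: [-0.1, -0.8, 0.2]
width: 0.0302
gripper_force: 0.3
```

```bash
python3 - <<'E'
from h import *
plan([(*puck(47,0,-28,w=30),.0335,-28)])
E
```

```text
now [30.3  8.9] 0.0334 -27.9 t 18.65 w 0.0302 F [-0.1 -0.8  0.2]
turn 0.1 shift 0.5 0.0 -0.1
```

Call:
{"name": "move_arm", "arguments": {"rows": "0 0 0 0.018 -0.0095 0 0.030; 0 0 0 0.036 -0.019 -0.01 0.030; 0 0 0 0.036 -0.019 -0.05 0.030; 0 0 0 0.036 -0.019 -0.05 0.030; 0 0 0 0.036 -0.019 0 0.026; 0 0 0 0 0 0 0.026; 0 0 0 0 0 0 0.026"}}

```text
t: 19.52
eef_pos: [0.5633, -0.1601, 0.1401]
ee_rot: [3.141, -0.0, -2.113]
force: [-0.3, 0.4, 0.1]
width: 0.026
gripper_force: 0.0
```

```bash
python3 - <<'E'
from h import *
b=(-160,45);c=(-112,2)
plan([(*puck(*b,-42,gap=14),.14,-42),(*puck(*b,-42,gap=14),.0335,-42),(*puck(*b,-42),.0335,-42),(*puck(*c,-42),.0335,-42),(*puck(-15,0,-28,30),.0335,-28)])
p,d=arm.grab_frame("scene");cv2.imwrite("pics/s5.png",cv2.resize(p[100:230,180:400],None,fx=3.5,fy=3.5,interpolation=cv2.INTER_CUBIC))
E
```

```text
now [-151.9    9.9] 0.1401 -28.0 t 19.525 w 0.026 F [-0.3  0.4  0.1]
turn 14.0 shift 65.5 20.7 0.1
turn 0 shift 0.0 0.0 106.5
turn 0 shift -14.0 0.0 0.0
turn 0 shift -64.4 0.2 0.0
turn -14 shift -88.4 38.5 0.0
```

View pics/s5.png

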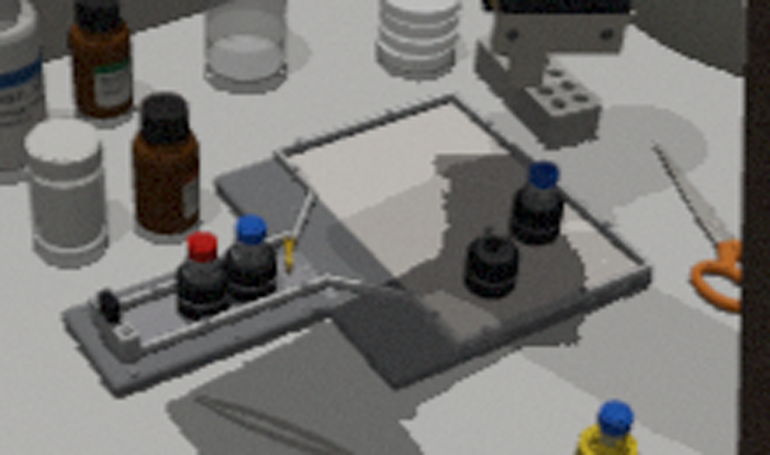

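Red and blue 1 are both in the lane and the gate is shut at (288,250). On to blue 2.

Call:
{"name": "move_arm", "arguments": {"rows": "0 0 7 0 0 0 0.026; 0 0 7 0 0 0 0.026; 0 0 0 0.033 0.010 0 0.026; 0 0 0 0.0325 0.0105 0 0.026; 0 0 0 0 0 0 0.026; 0 0 0 0 0 0.030 0.026; 0 0 0 0 0 0.030 0.026; 0 0 0 0 0 0.030 0.026"}}

```text
t: 20.58
eef_pos: [0.5039, -0.1905, 0.0495]
ee_rot: [-3.141, 0.0, -2.355]
force: [-0.3, 0.6, -0.4]
width: 0.0258
gripper_force: 0.0
```

```bash
python3 - <<'E'
from h import *
b=(-160,45);c=(-112,2)
plan([(*puck(*b,-42,gap=14),.0335,-42),(*puck(*b,-42),.0335,-42),(*puck(*c,-42),.0335,-42)])
E
```

```text
now [-185.3   67.6] 0.0495 -41.8 t 20.575 w 0.0258 F [-0.3  0.6 -0.4]
turn 0.2 shift 2.0 0.2 16.0
turn 0 shift -14.0 0.0 0.0
turn 0 shift -64.4 0.2 0.0
```

Call:
{"name": "move_arm", "arguments": {"rows": "0 0 0 0 0 0.016 0.026; 0 0 0 -0.004 0 0 0.026; 0 0 0 -0.004 0 0 0.026; 0 0 0 -0.004 0 0 0.026; 0 0 0 -0.008 0 0 0.026; 0 0 0 -0.008 0 0 0.026; 0 0 0 -0.008 0 0 0.026; 0 0 0 -0.008 0 0 0.026"}}

```text
t: 21.58
eef_pos: [0.5345, -0.1599, 0.0346]
ee_rot: [3.142, -0.0, -2.356]
force: [-1.4, -1.2, 1.7]
width: 0.026
gripper_force: 1.0
```

Call:
{"name": "move_arm", "arguments": {"rows": "0 0 0 -0.008 0 0 0.026; 0 0 0 -0.008 0 0 0.026; 0 0 0 -0.007 0 0 0.026; 0 0 0 -0.005 0 0 0.026; 0 0 0 -0.003 0 0 0.026; 0 0 0 0 0 0 0.026; 0 0 0 0.008 0 0 0.030; 0 0 -7 0 0 0 0.030"}}

```text
t: 22.58
eef_pos: [0.5496, -0.1444, 0.0343]
ee_rot: [3.141, 0.0, -2.232]
force: [-0.9, 0.3, 0.6]
width: 0.0299
gripper_force: 0.0
```

```bash
python3 - <<'E'
from h import *
t=pose();print(t[0],t[2])
a=np.deg2rad(-42);c=t[0]+30*np.array([np.cos(a),np.sin(a)]);print("puck",c.round(1))
plan([(*puck(*c,-28,30,gap=6),.0335,-28),(*puck(*c,-28,30),.0335,-28),(*puck(-20,0,-28,30),.0335,-28),(*puck(43,0,-28,30),.0335,-28)])
E
```

```text
[-136.8903671    24.32462023] -34.83460798351274
puck [-114.6    4.3]
now [-136.9   24.3] 0.0343 -34.8 t 22.575 w 0.0299 F [-0.9  0.3  0.6]
turn -6.8 shift -3.7 -7.3 0.8
turn 0 shift -6.0 -0.0 0.0
turn 0 shift -85.5 40.7 0.0
turn 0 shift -55.6 29.6 0.0
```

Call:
{"name": "move_arm", "arguments": {"rows": "0 0 -6.8 0 0 0 0.030; 0 0 0 -0.0037 -0.0073 0.001 0.030; 0 0 0 -0.003 0 0 0.030; 0 0 0 -0.003 0 0 0.030; 0 0 0 -0.0071 0.0034 0 0.030; 0 0 0 -0.0071 0.0034 0 0.030; 0 0 0 -0.0071 0.0034 0 0.030; 0 0 0 -0.0071 0.0034 0 0.030"}}

```text
t: 23.58
eef_pos: [0.5648, -0.1073, 0.0335]
ee_rot: [-3.142, 0.0, -2.115]
force: [1.0, -1.7, 0.0]
width: 0.0297
gripper_force: 0.2
```

Call:
{"name": "move_arm", "arguments": {"rows": "0 0 0 -0.0071 0.0034 0 0.030; 0 0 0 -0.0071 0.0034 0 0.030; 0 0 0 -0.0071 0.0034 0 0.030; 0 0 0 -0.0071 0.0034 0 0.030; 0 0 0 -0.0071 0.0034 0 0.030; 0 0 0 -0.0071 0.0034 0 0.030; 0 0 0 -0.007 0.0034 0 0.030; 0 0 0 -0.005 0.0025 0 0.030"}}

```text
t: 24.58
eef_pos: [0.5706, -0.0472, 0.0335]
ee_rot: [-3.142, 0.0, -2.115]
force: [0.4, 0.2, -0.1]
width: 0.0302
gripper_force: 0.2
```

```bash
python3 - <<'E'
from h import *
plan([(*puck(-15,0,-28,30),.0335,-28),(*puck(20,0,-28,30),.0335,-28),(*puck(43.5,0,-28,30),.0335,-28)])
E
```

```text
now [-38.7   8.5] 0.0335 -28.1 t 24.575 w 0.0302 F [ 0.4  0.2 -0.1]
turn -0.1 shift -5.5 3.6 -0.0
turn 0 shift -30.9 16.4 0.0
turn 0 shift -20.7 11.0 0.0
```

Call:
{"name": "move_arm", "arguments": {"rows": "0 0 0 -0.0055 0.0036 0 0.030; 0 0 0 -0.0062 0.0033 0 0.030; 0 0 0 -0.0062 0.0033 0 0.030; 0 0 0 -0.0062 0.0033 0 0.030; 0 0 0 -0.0062 0.0033 0 0.030; 0 0 0 -0.0062 0.0032 0 0.030; 0 0 0 -0.005 0.0026 0 0.030; 0 0 0 -0.005 0.0026 0 0.030"}}

```text
t: 25.58
eef_pos: [0.5731, 0.0055, 0.0334]
ee_rot: [3.142, -0.0, -2.115]
force: [-0.0, -0.9, -0.4]
width: 0.0298
gripper_force: 0.8
```

Call:
{"name": "move_arm", "arguments": {"rows": "0 0 0 -0.003 0.0016 0 0.030; 0 0 0 -0.003 0.0016 0 0.030; 0 0 0 -0.002 0.0011 0 0.030; 0 0 0 -0.002 0.0011 0 0.030; 0 0 0 0 0 0 0.030"}}

```text
t: 26.2
eef_pos: [0.5737, 0.0167, 0.0335]
ee_rot: [-3.142, 0.0, -2.115]
force: [-1.5, -0.2, -0.4]
width: 0.0299
gripper_force: 0.4
```

```bash
python3 - <<'E'
from h import *
plan([(*puck(44,0,-28,30),.0335,-28),(*puck(45,0,-28,30),.0335,-28)])
E
```

```text
now [25.2  8.9] 0.0335 -28.1 t 26.2 w 0.0299 F [-1.5 -0.2 -0.4]
turn -0.1 shift -1.3 1.0 -0.0
turn 0 shift -0.9 0.5 0.0
```

Call:
{"name": "move_arm", "arguments": {"rows": "0 0 0 -0.0018 0.001 0 0.030; 0 0 0 0 0 0 0.030; 0 0 0 0.009 -0.0048 0 0.030; 0 0 0 0.027 -0.0142 0 0.030; 0 0 0 0.036 -0.019 -0.05 0.030; 0 0 0 0.036 -0.019 -0.05 0.030; 0 0 0 0.045 -0.019 -0.02 0.026; 0 0 0 0.02 -0.01 0 0.026"}}

```text
t: 27.2
eef_pos: [0.5583, -0.1742, 0.153]
ee_rot: [-3.138, 0.002, -2.117]
force: [-0.3, -0.1, -0.6]
width: 0.0262
gripper_force: 0.0
```

```bash
python3 - <<'E'
from h import *
plan([])
p,d=arm.grab_frame("scene");cv2.imwrite("pics/s6.png",cv2.resize(p[125:225,195:335],None,fx=5.6,fy=5.6,interpolation=cv2.INTER_CUBIC))
q,R=tray()
for n,xy,z in [("caps if 44.5/80.5/116.5",(x,0),.068) for x in(44.5,80.5,116.5)]:
    u=proj("scene",[*(R@(np.array(xy)/1000)+q[:2]),z]);print(((u-[195,125]+.4)*5.6).round(0))
E
```

```text
now [-166.2   14. ] 0.153 -28.2 t 27.2 w 0.0262 F [-0.3 -0.1 -0.6]
[320. 217.]
[243. 244.]
[163. 273.]
```

View pics/s6.png

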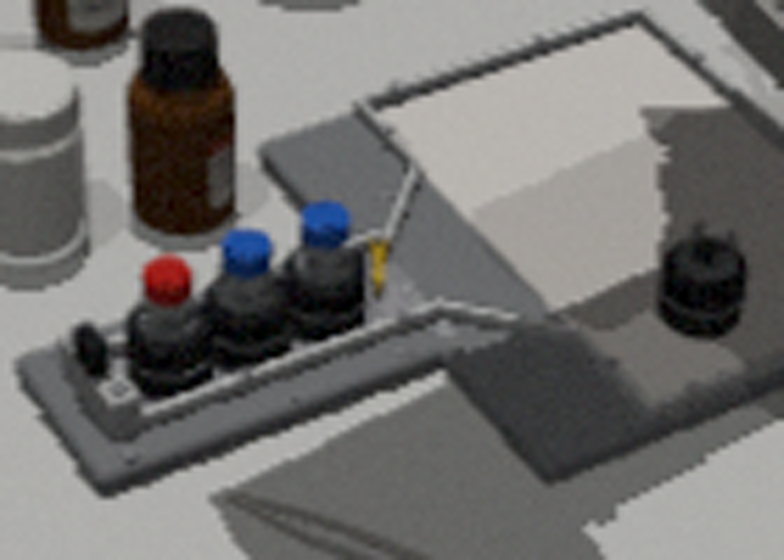

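All three are in single file: caps at (167,280), (246,252) and (325,223), red foremost. The gate looks shut at (377,268). I'll check the gate's pixels against the first picture, since it was shut there.

```bash
python3 - <<'E'
from h import *
a=cv2.imread("scene_raw.png");b,_=arm.grab_frame("scene")
for im in(a,b):
    r=im[160:185,250:275].astype(int);m=(r[...,2]-r[...,0]>50)&(r[...,2]>90);v,u=np.nonzero(m);print(len(u),u.mean()+250,v.mean()+160,u.min()+250,u.max()+250,v.min()+160,v.max()+160)
q,R=tray();f=[]
for g in(0,.15,.3):  # tip pixel for gate angle g
    s0=np.arctan2(20,13)
    a=s0+(-g);t=np.array([0+26*np.cos(a),-20+26*np.sin(a)])/1000;print(g,proj("scene",[*(R@t+q[:2]),.02]).round(1))
E
```

```text
16 262.1875 170.875 261 263 168 175
18 262.22222222222223 170.88888888888889 261 263 168 175
0 [262.9 175.6]
0.15 [261.3 175.4]
0.3 [259.7 175.1]
```

The gate's pixels match the starting shut position to under 0.1 px (0.15 rad would shift the tip by 1.6 px). The hand is clear, so I'm handing in.

```bash
python3 -c "
from station import arm
print(arm.job_done())"
```

```text
the job is handed in; nothing more can be done
None
```

I handed the job in at about 27 s with red, blue and blue in single file in the lane, red foremost, the gate shut behind the last, the empty carrier left on the deck and the hand clear; `job_done()` returned no verdict.

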